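# Load the paint tote and lift it level

## Task

Stand the three paint pots from the white board upright in the three empty compartments of the plywood tote, one in each, so that both of its rows are full; set them down, do not drop them. Then take the tote by the middle of its handle, lift it about 10 cm off the table and finish still holding it there, steady and level with all six pots in it. Leave the solvent tin, the tape and the can of brushes alone.

Things in the scene. Friction and masses are not known exactly. Their poses are not given: they have to be found in the camera images.
- carrier: loose plywood tote, 212 (x) by 184 (y), 108 tall, 0.45 kg, full under 1 kg; any yaw. Origin: centre of underside, z up. Floor 6 thick; walls, inner rails, dividers 36 high. Handle board upright in plane x = 0, 18 thick, along y. Each side has a row of 3 compartments, 52 x 52 inside, at y -57, 0, 57: row x = -72 starts empty, row x = +72 full. Free gap of 32 between rails (x 41 to 46) and board.
- handle (a point): middle of the tote's grip rail: the top 28 of the handle board (80 to 108 above the tote's underside), 18 thick (along the tote's x), 156 long (along the tote's y), above a 96 x 32 hand slot. The point is at the rail's centre, 94 above the tote's underside; axes as the tote's.
- place_1 (a point): centre of the floor of an empty compartment of the tote (at x = -72, y = -57 in the tote's frame, 6 above its underside); axes as the tote's
- place_2 (a point): centre of the floor of an empty compartment of the tote (at x = -72, y = 0 in the tote's frame, 6 above its underside); axes as the tote's
- place_3 (a point): centre of the floor of an empty compartment of the tote (at x = -72, y = 57 in the tote's frame, 6 above its underside); axes as the tote's
- board: white hardboard panel lying fixed on the table, 190 x 190, 6 thick, a smear of yellow paint on it; origin at the centre of its underside
- pot_a_mid (a point): all six pots are alike: round white paint pot with a black screw lid of the same width, 42 across, 66 tall, about 65 g; this point is at its centre, half-way up (33 above its underside), z up its axis. One of the three that start on the white board, at least 75 from centre to centre.
- pot_b_mid (a point): all six pots are alike: round white paint pot with a black screw lid of the same width, 42 across, 66 tall, about 65 g; this point is at its centre, half-way up (33 above its underside), z up its axis. One of the three that start on the white board, at least 75 from centre to centre.
- pot_c_mid (a point): all six pots are alike: round white paint pot with a black screw lid of the same width, 42 across, 66 tall, about 65 g; this point is at its centre, half-way up (33 above its underside), z up its axis. One of the three that start on the white board, at least 75 from centre to centre.
- pot_d_mid (a point): all six pots are alike: round white paint pot with a black screw lid of the same width, 42 across, 66 tall, about 65 g; this point is at its centre, half-way up (33 above its underside), z up its axis. One of the three that stand in the tote's full row from the start and stay there.
- pot_e_mid (a point): all six pots are alike: round white paint pot with a black screw lid of the same width, 42 across, 66 tall, about 65 g; this point is at its centre, half-way up (33 above its underside), z up its axis. One of the three that stand in the tote's full row from the start and stay there.
- pot_f_mid (a point): all six pots are alike: round white paint pot with a black screw lid of the same width, 42 across, 66 tall, about 65 g; this point is at its centre, half-way up (33 above its underside), z up its axis. One of the three that stand in the tote's full row from the start and stay there.
- tin: bystander: flat metal solvent tin, 52 x 84, 128 tall, beyond the work; origin at the centre of its underside
- tape: bystander: roll of paper tape lying flat, 72 across with a 52 hole, 24 tall, at the left; origin at the centre of its underside
- brush_can: bystander: steel can 84 across, 110 tall, with brushes up to 230 high, at the right; origin at the centre of its underside
There are look-alikes about, which are no part of the job. What is shaped like the part that bears pot_f_mid but green, orange or turquoise is not meant.

How it is judged (in metres and radians):
On the way, in this order (a step that is already met when the one before it is completed fails the run):
1. all six pots stand in their compartments, let go, with the tote still standing on the table (x of pot_a_mid in the frame of carrier between -0.083 and -0.061 m and y of pot_a_mid in the frame of carrier between -0.074 and 0.074 m and z of pot_a_mid in the frame of carrier between 0.032 and 0.046 m and angle between the z axis of each of pot_a_mid, pot_b_mid, pot_c_mid, pot_d_mid, pot_e_mid, pot_f_mid and the z axis of carrier, either way round below 0.15 rad and x of pot_b_mid in the frame of carrier between -0.083 and -0.061 m and y of pot_b_mid in the frame of carrier between -0.074 and 0.074 m and z of pot_b_mid in the frame of carrier between 0.032 and 0.046 m and x of pot_c_mid in the frame of carrier between -0.083 and -0.061 m and y of pot_c_mid in the frame of carrier between -0.074 and 0.074 m and z of pot_c_mid in the frame of carrier between 0.032 and 0.046 m and x of pot_d_mid in the frame of carrier between 0.061 and 0.083 m and y of pot_d_mid in the frame of carrier between -0.074 and 0.074 m and z of pot_d_mid in the frame of carrier between 0.032 and 0.046 m and x of pot_e_mid in the frame of carrier between 0.061 and 0.083 m and y of pot_e_mid in the frame of carrier between -0.074 and 0.074 m and z of pot_e_mid in the frame of carrier between 0.032 and 0.046 m and x of pot_f_mid in the frame of carrier between 0.061 and 0.083 m and y of pot_f_mid in the frame of carrier between -0.074 and 0.074 m and z of pot_f_mid in the frame of carrier between 0.032 and 0.046 m and contact force between each of pot_a, pot_b, pot_c and the fingers below 0.05 N and height (world z) of carrier below 0.01 m and angle between carrier's own z axis and vertical below 0.1 rad), for 0.2 s.
2. the tote is lifted off the table by its handle, level (height (world z) of carrier above 0.03 m and angle between carrier's own z axis and vertical below 0.1 rad and contact force between carrier and the fingers above 3 N), for 0.2 s.
At the end, for the whole second after the job is handed in: Tote held still within 50 mm of the middle of its handle, underside 60 to 150 mm up, within 0.10 rad of level, clear of tin and brush can; all six pots upright on compartment floors (within 11 mm of the row line, 0.15 rad of the tote's upright); speed under 0.02 m/s and 0.1 rad/s (x of pot_a_mid in the frame of carrier between -0.083 and -0.061 m and y of pot_a_mid in the frame of carrier between -0.074 and 0.074 m and z of pot_a_mid in the frame of carrier between 0.032 and 0.046 m and angle between the z axis of each of pot_a_mid, pot_b_mid, pot_c_mid, pot_d_mid, pot_e_mid, pot_f_mid and the z axis of carrier, either way round below 0.15 rad and x of pot_b_mid in the frame of carrier between -0.083 and -0.061 m and y of pot_b_mid in the frame of carrier between -0.074 and 0.074 m and z of pot_b_mid in the frame of carrier between 0.032 and 0.046 m and x of pot_c_mid in the frame of carrier between -0.083 and -0.061 m and y of pot_c_mid in the frame of carrier between -0.074 and 0.074 m and z of pot_c_mid in the frame of carrier between 0.032 and 0.046 m and x of pot_d_mid in the frame of carrier between 0.061 and 0.083 m and y of pot_d_mid in the frame of carrier between -0.074 and 0.074 m and z of pot_d_mid in the frame of carrier between 0.032 and 0.046 m and x of pot_e_mid in the frame of carrier between 0.061 and 0.083 m and y of pot_e_mid in the frame of carrier between -0.074 and 0.074 m and z of pot_e_mid in the frame of carrier between 0.032 and 0.046 m and x of pot_f_mid in the frame of carrier between 0.061 and 0.083 m and y of pot_f_mid in the frame of carrier between -0.074 and 0.074 m and z of pot_f_mid in the frame of carrier between 0.032 and 0.046 m and height (world z) of carrier between 0.06 and 0.15 m and angle between carrier's own z axis and vertical below 0.1 rad and linear speed of carrier below 0.02 m/s and angular speed of carrier below 0.1 rad/s and contact force between carrier and the fingers above 3 N and distance between the grasp point and handle below 0.05 m and contact force between carrier and tin below 0.05 N and contact force between carrier and brush_can below 0.05 N); the arm keeps its last pose, push and grip.
It fails at once if the tote is tipped by more than 0.25 rad (angle between carrier's own z axis and vertical above 0.25 rad).
It fails at once if a pot is dropped (falls free from more than about 2 cm) ((contact force between pot_a and the fingers below 0.01 N and linear speed of pot_a above 0.6 m/s) or (contact force between pot_b and the fingers below 0.01 N and linear speed of pot_b above 0.6 m/s) or (contact force between pot_c and the fingers below 0.01 N and linear speed of pot_c above 0.6 m/s)).
It fails at once if the solvent tin is shifted by more than 3 cm or tipped (distance of tin from where it was at the start of the episode above 0.03 m or angle between tin's own z axis and vertical above 0.2 rad).
It fails at once if the tape is shifted by more than 3 cm or tipped (distance of tape from where it was at the start of the episode above 0.03 m or angle between tape's own z axis and vertical above 0.2 rad).
It fails at once if the can of brushes is shifted by more than 3 cm or tipped (distance of brush_can from where it was at the start of the episode above 0.03 m or angle between brush_can's own z axis and vertical above 0.2 rad).
It also fails if it takes over 72 s, if anything falls off the work surface, if the arm or the gripper's body presses on something with over 40 N, if the wrist force passes 120 N, or if a joint passes its speed limit or range.

## Robot

A 6-joint arm with a two-finger parallel gripper is mounted at the origin on the work surface. World frame = base frame: x ahead of the robot, y to its left, z up, the work surface at z = 0. Lengths are in m, angles in degrees, forces in N, time in s.
With the tool pointing down it reaches from about 0.325 to 0.9 m from the base axis. Payload 6.1 kg.
Tool frame: the origin (TCP) lies at the very end of the fingers, on their centre line; the grasp point (between the pads) lies 19 mm behind it; z points along the fingers, y is the line along which they close (so a half turn about z gives the same grasp; the last joint's range is limited). The gripper opens to 87 mm and grips with 3 to 60 N. Pads are 19 mm wide; open, the fingers measure 117 mm over their backs; the gripper's body (75 mm by 190 mm) begins 51 mm behind the grasp point.
Start: joints at [59.754, 12.628, 87.462, -0, 79.91, -7.225], TCP at [0.244, 0.575, 0.223] pointing down, gripper open.
Joint ranges: [-170.65, 170.65], [-52.31, 119.04], [5.05, 147.46], [-71.25, 251.25], [11.57, 151.72], [-153.62, 153.62]. Speed limits (degrees/s): [147.25, 147.25, 172.46, 180, 180, 180].

## Interface

Orientations are given as a 3x3 rotation matrix whose columns are the frame's x, y, z axes.
In Python, from workcell import robot gives the robot as it stands.
- The arm moves only by the tool servo_tool, never from a script. Its argument "targets" is a list of rows, each an object of numbers: "fingers": the finger opening in mm, from 0 to 87; "x", "y", "z": the shift along the tool's x, y, z in mm; "rx", "ry", "rz": the turn, a rotation vector about the tool's x, y, z in rad. In form: [{"fingers": .., "x": .., "y": .., "z": .., "rx": .., "ry": .., "rz": ..}, ...]. A call has 1 to 5 rows; each row is the pose to reach, as a shift and turn from the pose commanded when the call began, along the tool's axes at that moment; what a row does not reach only later rows make up. A row lasts 1/10 s, in which the tool goes at most 50 mm and 8.59 degrees, less where a joint would pass 70% of its speed; a pose out of reach is approached as far as the arm can. A call with a gripper value outside its range is refused whole. The fingers move at their own pace and stop on an object; "grip_force" is the grip in N (left out, the last holds). Time passes only in rows, so rows that repeat a pose let the fingers close. It gives the time, the measured TCP pose, the force, the opening and the grip force at its end, in the units of the state.
- robot.get_obs(): the state, without advancing time (a new reading comes with each control period).
- robot.camera(name): name is "scene" or "top" or "wrist"; returns a dict with "color" (400x640x3 uint8, red, green, blue), "z_map" (400x640 float32, m along the optical axis (not along the pixel's ray), 0 where there is no reading), "intrinsics" (3x3 intrinsics, pixels), "k1" (the pictures are not rectified: a ray, as slopes to the right and down, at radius r is drawn at 1 + k1 r^2 times it, then the intrinsics apply), "camera_from_world" (4x4, takes a point from world to camera coordinates). Camera axes: x right, y down, z forward; pixel columns grow to the right and rows downward; lengths in m; the calibration is good to about 2 mm. A picture is of the moment at which its call begins.
- robot.sign_off(): hands the job in; it is judged then, once.
The state is a dict: "time": time; "joint_pos": joint angles; "joint_velocities": joint speeds; "joint_efforts": joint torques, N m; "eef_pos": TCP position; "orientation": TCP orientation; "contact_force": force on the tool from outside, world axes, zero at the start; "ft_torque": the same for the moment, N m; "width": finger opening in m; "finger_force": force on a finger pad.
Only numpy, scipy, OpenCV 4.12 (cv2) and the standard library are available. Lean on these libraries where they do the work, as an engineer would, in place of code of your own. Each camera call takes 0.05 s, during which the arm holds its last target. There are 200 camera calls.

## Working session

There is one attempt and no reset: what is moved stays moved. The work goes in short steps, Python scripts to look and compute and a tool call to move; the robot and the scene stay as the last step left them, time stands still between calls to the robot, and variables do not carry over. Pictures are saved under pics/ and viewed, at most 10 in all, crops included, and the job is handed in when it is done.

Besides the shell and the picture viewer there is one more tool, called after "Request:" as name([rows], argument=value, ...), one row to a line, values as JSON. servo_tool: Moves the arm, as the interface text tells. Its arguments: {"type":"object","properties":{"targets":{"type":"array"},"grip_force":{"type":"number"}},"required":["targets"]}

```bash
mkdir -p pics; cat > h.py <<'E'
import numpy as np, cv2
from workcell import robot
def cam(n):
    c=robot.camera(n); K=np.array(c["intrinsics"]); T=np.array(c["camera_from_world"]); k1=c["k1"]
    return c["color"],c["z_map"],K,T,k1
def rays(K,k1,u,v):
    x=(np.asarray(u,float)-K[0,2])/K[0,0]; y=(np.asarray(v,float)-K[1,2])/K[1,1]
    xd,yd=x.copy(),y.copy()
    for _ in range(15):
        f=1+k1*(x*x+y*y); x=xd/f; y=yd/f
    return x,y
def cloud(z,K,T,k1):
    v,u=np.mgrid[:z.shape[0],:z.shape[1]]
    x,y=rays(K,k1,u,v); P=np.stack([x*z,y*z,z],-1)
    return (P-T[:3,3])@T[:3,:3]
E
python3 - <<'E'
from h import *
o=robot.get_obs(); print({k:np.round(v,3).tolist() for k,v in o.items()})
for n in("top","scene"):
    c,z,K,T,k1=cam(n); cv2.imwrite(f"pics/{n}0.png",c[:,:,::-1]); np.savez(f"{n}0.npz",c=c,z=z,K=K,T=T,k1=k1)
    print(n,K.tolist(),k1,T.round(3).tolist(),(z>0).mean())
E
```

```text
{'time': 0.0, 'joint_pos': [59.753, 12.678, 87.527, 0.001, 79.911, -7.228], 'joint_velocities': [0.042, -0.012, 0.027, 0.027, -0.047, 0.079], 'joint_efforts': [-0.001, -49.463, -38.736, 0.07, 0.058, -0.0], 'eef_pos': [0.244, 0.575, 0.221], 'orientation': [[-0.92, 0.391, -0.001], [0.391, 0.92, -0.002], [0.0, -0.002, -1.0]], 'contact_force': [0.103, -1.181, -0.084], 'ft_torque': [0.015, 0.026, -0.03], 'finger_force': 0.0, 'width': 0.087}
top [[422.19582395649155, 0.0, 321.08789098857847], [0.0, 422.19582395649155, 204.3996213915956], [0.0, 0.0, 1.0]] -0.07456425591002497 [[-0.024, -1.0, 0.009, -0.032], [-0.984, 0.022, -0.175, 0.608], [0.175, -0.013, -0.985, 1.088], [0.0, 0.0, 0.0, 1.0]] 0.99583203125
scene [[439.919854687938, 0.0, 319.1810144739769], [0.0, 439.919854687938, 200.10645265459655], [0.0, 0.0, 1.0]] 0.04041641479578717 [[0.813, 0.583, 0.011, -0.448], [0.482, -0.661, -0.574, -0.247], [-0.327, 0.472, -0.819, 1.586], [0.0, 0.0, 0.0, 1.0]] 0.99575390625
```

View pics/top0.png

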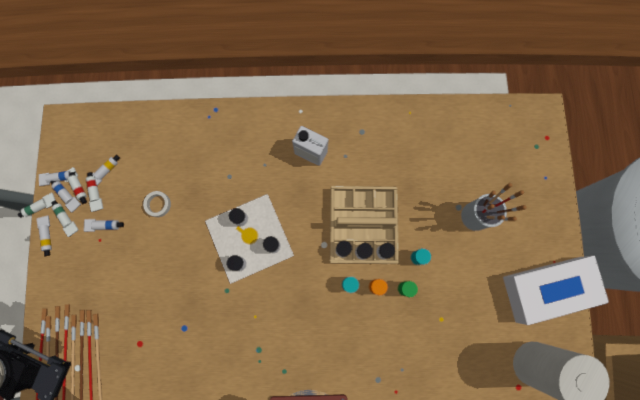

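View pics/scene0.png

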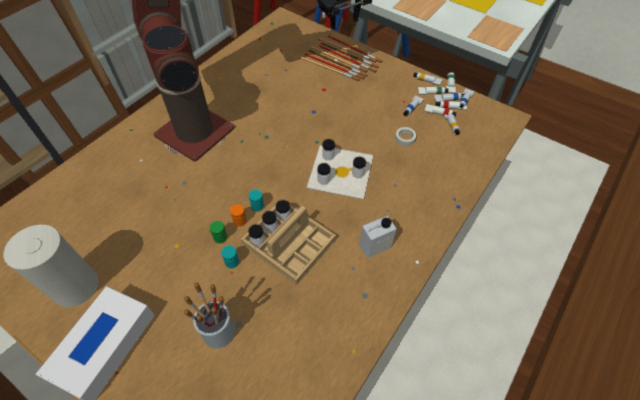

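The top view shows the board pots at (237,216), (271,244) and (235,263). The tote spans u 331–398, v 186–263, with its empty row on the far side. The decoys stand on the near side, and the tin is at (310,147).

```bash
cat > meas.py <<'E'
from h import *
def lids(c,P):
    hsv=cv2.cvtColor(c,cv2.COLOR_RGB2HSV)
    m=((hsv[...,2]<75)&(P[...,2]>.055)&(P[...,2]<.10)&(P[...,0]>.2)&(P[...,0]<.9)).astype(np.uint8)
    n,l,s,ce=cv2.connectedComponentsWithStats(m)
    out=[]
    for i in range(1,n):
        if s[i,4]<60: continue
        q=P[l==i]; t=q[q[:,2]>np.median(q[:,2])-.006]
        (a,b),r=cv2.minEnclosingCircle((t[:,:2]*1000).astype(np.float32))
        out.append((s[i,4],ce[i].round(0).tolist(),t.mean(0).round(4).tolist(),[round(a,1),round(b,1),round(r,1)],round(np.median(q[:,2]),4)))
    return out
E
python3 - <<'E'
from meas import *
for n in("top","scene"):
    d=np.load(f"{n}0.npz"); P=cloud(d["z"],d["K"],d["T"],float(d["k1"]))
    print(n)
    for x in lids(d["c"],P): print(x)
    if n=="top": box=(slice(170,275),slice(322,408))
    else: box=(slice(190,290),slice(230,345))
    B=P[box]; cc=d["c"][box]
    hsv=cv2.cvtColor(np.ascontiguousarray(cc),cv2.COLOR_RGB2HSV)
    for lo,hi in((.033,.046),(.098,.118)):
        m=(B[...,2]>lo)&(B[...,2]<hi)&(hsv[...,2]>100)
        m=cv2.morphologyEx(m.astype(np.uint8),cv2.MORPH_OPEN,np.ones((2,2)))
        q=B[m>0]; r=cv2.minAreaRect((q[:,:2]*1000).astype(np.float32)); print(lo,len(q),np.median(q[:,2]).round(4),r,q.mean(0).round(4))
# tin / neighbours heights
d=np.load("top0.npz"); P=cloud(d["z"],d["K"],d["T"],float(d["k1"]))
for nm,u,v in(("tin",315,140),("tape",167,204),("can",490,196),("board",285,225),("teal",423,257),("table",300,300)): print(nm,P[v,u].round(3))
E
```

```text
top
(np.int32(193), [236.0, 216.0], [0.5789, 0.1796, 0.0721], [579.4, 179.9, 21.2], np.float64(0.072))
(np.int32(186), [270.0, 244.0], [0.5016, 0.0892, 0.0724], [501.4, 89.4, 20.2], np.float64(0.0722))
(np.int32(194), [344.0, 248.0], [0.4864, -0.1025, 0.0723], [486.5, -102.6, 20.6], np.float64(0.0722))
(np.int32(191), [364.0, 250.0], [0.4793, -0.1564, 0.0722], [479.8, -156.1, 20.4], np.float64(0.0722))
(np.int32(199), [386.0, 250.0], [0.4781, -0.2146, 0.0723], [477.8, -214.8, 20.8], np.float64(0.0722))
(np.int32(191), [235.0, 263.0], [0.4544, 0.1834, 0.072], [454.9, 183.6, 20.5], np.float64(0.0721))
0.033 981 0.0347 ((530.8018798828125, -149.01795959472656), (224.8333282470703, 255.69781494140625), 87.67632293701172) [ 0.5512 -0.1611  0.0349]
0.098 429 0.1071 ((524.5028076171875, -123.70289611816406), (97.92118835449219, 281.1754150390625), 32.534854888916016) [ 0.5512 -0.1644  0.1045]
scene
(np.int32(113), [328.0, 144.0], [0.4584, 0.1813, 0.07], [456.8, 181.8, 23.6], np.float64(0.0697))
(np.int32(116), [359.0, 162.0], [0.5836, 0.1764, 0.07], [582.9, 177.2, 22.2], np.float64(0.0697))
[... 151 characters left out ...]
], [489.5, -103.7, 22.2], np.float64(0.0702))
(np.int32(155), [269.0, 217.0], [0.4818, -0.1583, 0.0703], [479.6, -157.9, 22.3], np.float64(0.07))
(np.int32(167), [256.0, 231.0], [0.4809, -0.218, 0.0706], [479.1, -218.1, 22.3], np.float64(0.0704))
0.033 384 0.0338 ((528.5692138671875, -162.39588928222656), (184.40298461914062, 267.6338806152344), 88.1327896118164) [ 0.5611 -0.1817  0.0348]
0.098 299 0.1049 ((722.525634765625, -374.7757873535156), (106.7095947265625, 779.2755126953125), 37.532936096191406) [ 0.5614 -0.1675  0.1068]
tin [ 0.765 -0.033  0.125]
tape [0.623 0.384 0.025]
can [ 0.594 -0.452  0.195]
board [ 0.561  0.056 -0.004]
teal [ 0.458 -0.311  0.065]
table [ 0.353  0.017 -0.001]
```

```bash
cat >> meas.py <<'E'
def rail(c,P,near=(.55,-.16)):
    hsv=cv2.cvtColor(c,cv2.COLOR_RGB2HSV)
    m=(P[...,2]>.095)&(P[...,2]<.118)&(np.hypot(P[...,0]-near[0],P[...,1]-near[1])<.11)&(hsv[...,2]>90)
    n,l,s,ce=cv2.connectedComponentsWithStats(m.astype(np.uint8)); i=1+s[1:,4].argmax()
    q=P[l==i]; q=q[q[:,2]>np.percentile(q[:,2],60)-.004]
    r=cv2.minAreaRect((q[:,:2]*1000).astype(np.float32)); v=cv2.fitLine((q[:,:2]*1000).astype(np.float32),cv2.DIST_HUBER,0,.01,.01).ravel()
    return len(q),r,v.round(3),np.median(q[:,2]).round(4)
def go(goal,yaw_y):
    "shift in tool axes (mm) and rz to bring TCP to goal with tool y along world angle yaw_y(deg, mod 180), tool down"
    o=robot.get_obs(); R=np.array(o["orientation"]); p=np.array(o["eef_pos"])
    a=np.degrees(np.arctan2(R[1,1],R[0,1])); d=(yaw_y-a+90)%180-90
    z=np.array([0,0,-1.]); y=np.array([np.cos(np.radians(a+d)),np.sin(np.radians(a+d)),0]); G=np.stack([np.cross(y,z),y,z],1)
    rv=cv2.Rodrigues(R.T@G)[0].ravel()
    print("t",round(o["time"],2),"tcp",p.round(4),"joints",np.round(o["joint_pos"],0),"yaw",round(a,2),"w",o["width"].__round__(4),"F",np.round(o["contact_force"],2),"ff",o["finger_force"])
    print("  shift mm",(R.T@(np.array(goal)-p)*1000).round(1),"rv",rv.round(4))
E
python3 - <<'E'
from meas import *
for n in("top","scene"):
    d=np.load(f"{n}0.npz"); P=cloud(d["z"],d["K"],d["T"],float(d["k1"]))
    print(n,rail(d["c"],P))
    q=P[(P[...,2]>.115)&(P[...,2]<.13)&(np.hypot(P[...,0]-.75,P[...,1]+.04)<.08)]
    print(" tin",len(q),cv2.minAreaRect((q[:,:2]*1000).astype(np.float32)),q.min(0).round(3))
go((.4565,.183,.20),4)
E
```

```text
top (375, ((554.3082885742188, -162.50711059570312), (149.92250061035156, 18.017601013183594), 87.44145965576172), array([ 4.10000e-02,  9.99000e-01,  5.53727e+02, -1.61878e+02],
      dtype=float32), np.float64(0.1079))
 tin 150 ((768.2684936523438, -21.664318084716797), (77.55058288574219, 45.37355422973633), 62.818355560302734) [ 0.736 -0.057  0.115]
scene (280, ((555.7408447265625, -162.68572998046875), (153.77255249023438, 19.07280158996582), 88.64453125), array([ 3.50000e-02,  9.99000e-01,  5.57023e+02, -1.65289e+02],
      dtype=float32), np.float64(0.1063))
 tin 102 ((777.2391967773438, -24.519630432128906), (64.94221496582031, 26.633621215820312), 75.59860229492188) [ 0.756 -0.053  0.115]
t 0.1 tcp [0.2441 0.5747 0.2215] joints [60. 13. 88. -0. 80. -7.] yaw 66.98 w 0.0872 F [-0.52  1.2  -0.73] ff 0.0
  shift mm [-348.6 -277.5   22. ] rv [-1.7000e-03  8.0000e-04  1.0992e+00]
```

```bash
python3 - <<'E'
from meas import *
go((.4565,.183,.22),-2.2)
E
```

```text
t 0.1 tcp [0.2441 0.5747 0.2215] joints [60. 13. 88. -0. 80. -7.] yaw 66.98 w 0.0872 F [-0.52  1.2  -0.73] ff 0.0
  shift mm [-348.6 -277.5    2. ] rv [-1.6000e-03  9.0000e-04  1.2074e+00]
```

Request:
servo_tool([
  {"x": -35, "y": -28, "rz": 0.15},
  {"x": -70, "y": -56, "rz": 0.3},
  {"x": -105, "y": -84, "rz": 0.45},
  {"x": -140, "y": -112, "rz": 0.6},
  {"x": -175, "y": -139, "rz": 0.7},
])

```text
$.targets[0]: bad value
```

```bash
python3 - <<'E'
from meas import *
go((.4565,.183,.22),-2.2)
E
```

```text
t 0.1 tcp [0.2441 0.5747 0.2215] joints [60. 13. 88. -0. 80. -7.] yaw 66.98 w 0.0872 F [-0.52  1.2  -0.73] ff 0.0
  shift mm [-348.6 -277.5    2. ] rv [-1.6000e-03  9.0000e-04  1.2074e+00]
```

Every key has to be given in each row.

Request:
servo_tool([
  {"fingers": 87, "x": -35, "y": -28, "z": 0, "rx": 0, "ry": 0, "rz": 0.14},
  {"fingers": 87, "x": -70, "y": -56, "z": 0, "rx": 0, "ry": 0, "rz": 0.28},
  {"fingers": 87, "x": -105, "y": -84, "z": 0, "rx": 0, "ry": 0, "rz": 0.42},
  {"fingers": 87, "x": -140, "y": -112, "z": 0, "rx": 0, "ry": 0, "rz": 0.56},
  {"fingers": 87, "x": -175, "y": -139, "z": 0, "rx": 0, "ry": 0, "rz": 0.7},
])

```text
time: 0.6
eef_pos: [0.3513, 0.3771, 0.2221]
orientation: [[-0.447, 0.894, -0.0], [0.894, 0.447, -0.0], [-0.0, -0.001, -1.0]]
contact_force: [1.0, 0.1, 0.8]
width: 0.0869
finger_force: 0.0
```

```bash
python3 - <<'E'
from meas import *
go((.4565,.183,.22),-2.2)
E
```

```text
t 0.6 tcp [0.3513 0.3771 0.2221] joints [ 38.  -2. 104.  -0.  79.  12.] yaw 26.57 w 0.0869 F [1.   0.12 0.75] ff 0.0
  shift mm [-220.6    7.3    2.1] rv [-5.00e-04  4.00e-04  5.02e-01]
```

Request:
servo_tool([
  {"fingers": 87, "x": -45, "y": 2, "z": 0, "rx": 0, "ry": 0, "rz": 0.14},
  {"fingers": 87, "x": -90, "y": 4, "z": 0, "rx": 0, "ry": 0, "rz": 0.28},
  {"fingers": 87, "x": -135, "y": 6, "z": 0, "rx": 0, "ry": 0, "rz": 0.42},
  {"fingers": 87, "x": -180, "y": 7, "z": 0, "rx": 0, "ry": 0, "rz": 0.5},
  {"fingers": 87, "x": -219, "y": 7, "z": 0, "rx": 0, "ry": 0, "rz": 0.5},
])

```text
time: 1.1
eef_pos: [0.4569, 0.1846, 0.2223]
orientation: [[0.034, 0.999, -0.0], [0.999, -0.034, -0.0], [-0.0, -0.0, -1.0]]
contact_force: [1.0, -0.3, 0.2]
width: 0.0869
finger_force: 0.0
```

```bash
python3 - <<'E'
from meas import *
c,z,K,T,k1=cam("wrist"); cv2.imwrite("pics/w1.png",c[:,:,::-1]); P=cloud(z,K,T,k1)
for x in lids(c,P): print(x)
go((.4565,.183,.22),-2.2)
E
```

```text
(np.int32(907), [320.0, 184.0], [0.4567, 0.1838, 0.0721], [456.7, 183.4, 20.2], np.float64(0.0721))
(np.int32(1017), [430.0, 184.0], [0.5789, 0.1799, 0.072], [579.8, 180.1, 21.0], np.float64(0.0721))
(np.int32(414), [361.0, 251.0], [0.5033, 0.1006, 0.072], [502.9, 95.0, 19.3], np.float64(0.0721))
t 1.15 tcp [0.4592 0.1802 0.2223] joints [ 12.  -6. 107.  -0.  79.  14.] yaw -1.99 w 0.0871 F [ 2.72 -4.81  0.51] ff 0.0
  shift mm [ 2.8 -2.8  2.3] rv [0.0016 0.0039 0.0036]
```

View pics/w1.png

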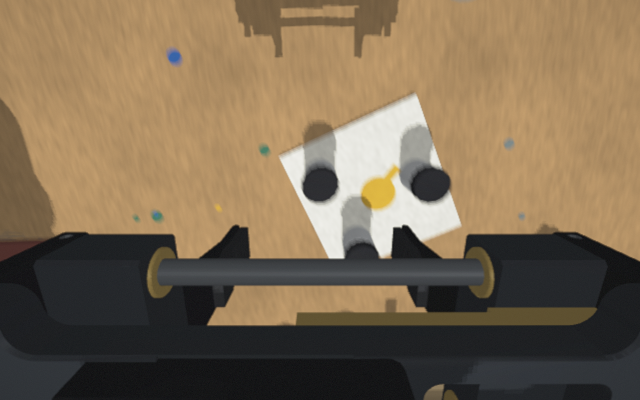

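Wrist view: pot c is at (320,184), pot a at (430,184), and b is partly hidden at (361,251). All three cameras agree on c.

Request:
servo_tool([
  {"fingers": 87, "x": 0, "y": 0, "z": 0, "rx": 0, "ry": 0, "rz": 0},
  {"fingers": 87, "x": 0, "y": 0, "z": 40, "rx": 0, "ry": 0, "rz": 0},
  {"fingers": 87, "x": 0, "y": 0, "z": 80, "rx": 0, "ry": 0, "rz": 0},
  {"fingers": 87, "x": 0, "y": 0, "z": 110, "rx": 0, "ry": 0, "rz": 0},
  {"fingers": 87, "x": 0, "y": 0, "z": 110, "rx": 0, "ry": 0, "rz": 0},
])

```text
time: 1.65
eef_pos: [0.4517, 0.1868, 0.1077]
orientation: [[0.03, 1.0, -0.01], [1.0, -0.03, -0.002], [-0.002, -0.01, -1.0]]
contact_force: [-0.4, 0.2, -0.2]
width: 0.087
finger_force: 0.0
```

```bash
python3 - <<'E'
from meas import *
go((.457,.1837,.045),-2.2)
E
```

```text
t 1.65 tcp [0.4517 0.1868 0.1077] joints [ 13.   1. 113.   0.  66.  15.] yaw -1.7 w 0.087 F [-0.39  0.18 -0.18] ff 0.0
  shift mm [-2.8  6.1 62.6] rv [-0.0098  0.0022  0.0088]
```

Request:
servo_tool([
  {"fingers": 87, "x": 0, "y": 0, "z": 0, "rx": 0, "ry": 0, "rz": 0},
  {"fingers": 87, "x": 0, "y": 0, "z": 0, "rx": 0, "ry": 0, "rz": 0},
  {"fingers": 87, "x": 0, "y": 0, "z": 0, "rx": 0, "ry": 0, "rz": 0},
])

```text
time: 1.95
eef_pos: [0.4579, 0.1874, 0.1148]
orientation: [[0.031, 1.0, 0.004], [1.0, -0.031, 0.001], [0.001, 0.004, -1.0]]
contact_force: [0.4, -0.2, 0.6]
width: 0.0869
finger_force: 0.0
```

```bash
python3 - <<'E'
from meas import *
go((.457,.1837,.045),-2.2)
E
```

```text
t 1.95 tcp [0.4579 0.1874 0.1148] joints [ 13.   1. 113.   0.  66.  15.] yaw -1.75 w 0.0869 F [ 0.41 -0.2   0.58] ff 0.0
  shift mm [-3.8 -1.  69.8] rv [ 0.0037 -0.0011  0.0079]
```

Request:
servo_tool([
  {"fingers": 87, "x": -3, "y": -1, "z": 25, "rx": 0, "ry": 0, "rz": 0.008},
  {"fingers": 87, "x": -3, "y": -1, "z": 45, "rx": 0, "ry": 0, "rz": 0.008},
  {"fingers": 87, "x": -3, "y": -1, "z": 60, "rx": 0, "ry": 0, "rz": 0.008},
  {"fingers": 87, "x": -3, "y": -1, "z": 68, "rx": 0, "ry": 0, "rz": 0.008},
  {"fingers": 87, "x": -3, "y": -1, "z": 68, "rx": 0, "ry": 0, "rz": 0.008},
])

```text
time: 2.45
eef_pos: [0.4551, 0.1837, 0.0445]
orientation: [[0.039, 0.999, -0.001], [0.999, -0.039, -0.0], [-0.0, -0.001, -1.0]]
contact_force: [-0.2, 0.7, -0.2]
width: 0.0868
finger_force: 0.0
```

Request:
servo_tool([
  {"fingers": 55, "x": 0, "y": 0, "z": 0, "rx": 0, "ry": 0, "rz": 0},
  {"fingers": 45, "x": 0, "y": 0, "z": 0, "rx": 0, "ry": 0, "rz": 0},
  {"fingers": 38, "x": 0, "y": 0, "z": 0, "rx": 0, "ry": 0, "rz": 0},
  {"fingers": 35, "x": 0, "y": 0, "z": 0, "rx": 0, "ry": 0, "rz": 0},
  {"fingers": 35, "x": 0, "y": 0, "z": 0, "rx": 0, "ry": 0, "rz": 0},
], grip_force=15)

```text
time: 2.95
eef_pos: [0.4555, 0.1838, 0.0449]
orientation: [[0.039, 0.999, 0.001], [0.999, -0.039, 0.0], [0.0, 0.001, -1.0]]
contact_force: [0.7, -1.1, -0.2]
width: 0.0546
finger_force: 0.0
```

```bash
python3 - <<'E'
from meas import *
go((.457,.1837,.047),-2.2)
E
```

```text
t 2.95 tcp [0.4555 0.1838 0.0449] joints [ 13.   6. 115.  -0.  58.  15.] yaw -2.23 w 0.0546 F [ 0.68 -1.05 -0.17] ff 0.0
  shift mm [ 0.   1.5 -2.1] rv [ 0.0005 -0.0001 -0.0006]
```

Request:
servo_tool([
  {"fingers": 35, "x": 0, "y": 0, "z": 0, "rx": 0, "ry": 0, "rz": 0},
  {"fingers": 35, "x": 0, "y": 0, "z": 0, "rx": 0, "ry": 0, "rz": 0},
  {"fingers": 35, "x": 0, "y": 0, "z": 0, "rx": 0, "ry": 0, "rz": 0},
  {"fingers": 35, "x": 0, "y": 0, "z": -10, "rx": 0, "ry": 0, "rz": 0},
  {"fingers": 35, "x": 0, "y": 0, "z": -30, "rx": 0, "ry": 0, "rz": 0},
])

```text
time: 3.45
eef_pos: [0.4536, 0.1833, 0.0737]
orientation: [[0.039, 0.999, -0.004], [0.999, -0.039, -0.001], [-0.001, -0.004, -1.0]]
contact_force: [-0.3, -0.9, -0.9]
width: 0.0415
finger_force: 15.0
```

Request:
servo_tool([
  {"fingers": 35, "x": 0, "y": 0, "z": -35, "rx": 0, "ry": 0, "rz": 0},
  {"fingers": 35, "x": 0, "y": 0, "z": -70, "rx": 0, "ry": 0, "rz": 0},
  {"fingers": 35, "x": 0, "y": 0, "z": -95, "rx": 0, "ry": 0, "rz": 0},
  {"fingers": 35, "x": 0, "y": 0, "z": -105, "rx": 0, "ry": 0, "rz": 0},
  {"fingers": 35, "x": 0, "y": 0, "z": -105, "rx": 0, "ry": 0, "rz": 0},
])

```text
time: 3.95
eef_pos: [0.4563, 0.1839, 0.1813]
orientation: [[0.039, 0.999, 0.003], [0.999, -0.039, 0.001], [0.001, 0.003, -1.0]]
contact_force: [0.2, -0.4, -1.7]
width: 0.0418
finger_force: 15.0
```

```bash
python3 - <<'E'
from meas import *
go((.627,-.223,.180),-2.2)
E
```

```text
t 3.95 tcp [0.4563 0.1839 0.1813] joints [ 13.  -4. 110.  -0.  74.  15.] yaw -2.23 w 0.0418 F [ 0.16 -0.42 -1.7 ] ff 14.99476685654372
  shift mm [-400.   186.4    1.6] rv [ 0.0034 -0.0009 -0.0006]
```

Request:
servo_tool([
  {"fingers": 35, "x": -30, "y": 14, "z": 0, "rx": 0, "ry": 0, "rz": 0},
  {"fingers": 35, "x": -70, "y": 33, "z": 0, "rx": 0, "ry": 0, "rz": 0},
  {"fingers": 35, "x": -110, "y": 51, "z": 0, "rx": 0, "ry": 0, "rz": 0},
  {"fingers": 35, "x": -150, "y": 70, "z": 0, "rx": 0, "ry": 0, "rz": 0},
  {"fingers": 35, "x": -190, "y": 88, "z": 0, "rx": 0, "ry": 0, "rz": 0},
])

```text
time: 4.45
eef_pos: [0.5349, -0.011, 0.1772]
orientation: [[0.039, 0.999, -0.003], [0.999, -0.039, 0.001], [0.001, -0.003, -1.0]]
contact_force: [1.5, 0.6, -0.9]
width: 0.0416
finger_force: 15.0
```

Request:
servo_tool([
  {"fingers": 35, "x": -40, "y": 18, "z": 0, "rx": 0, "ry": 0, "rz": 0},
  {"fingers": 35, "x": -80, "y": 37, "z": 0, "rx": 0, "ry": 0, "rz": 0},
  {"fingers": 35, "x": -120, "y": 56, "z": 0, "rx": 0, "ry": 0, "rz": 0},
  {"fingers": 35, "x": -160, "y": 75, "z": 0, "rx": 0, "ry": 0, "rz": 0},
  {"fingers": 35, "x": -190, "y": 90, "z": 0, "rx": 0, "ry": 0, "rz": 0},
])

```text
time: 4.95
eef_pos: [0.6176, -0.2052, 0.1765]
orientation: [[0.04, 0.999, -0.003], [0.999, -0.04, 0.001], [0.001, -0.003, -1.0]]
contact_force: [0.0, -0.1, 0.1]
width: 0.0416
finger_force: 15.0
```

Request:
servo_tool([
  {"fingers": 35, "x": -15, "y": 7, "z": 0, "rx": 0, "ry": 0, "rz": 0},
  {"fingers": 35, "x": -20, "y": 8, "z": 0, "rx": 0, "ry": 0, "rz": 0},
  {"fingers": 35, "x": -20, "y": 8, "z": 0, "rx": 0, "ry": 0, "rz": 0},
  {"fingers": 35, "x": -20, "y": 8, "z": 0, "rx": 0, "ry": 0, "rz": 0},
])

```text
time: 5.35
eef_pos: [0.6247, -0.222, 0.1783]
orientation: [[0.038, 0.999, -0.002], [0.999, -0.038, 0.001], [0.001, -0.002, -1.0]]
contact_force: [0.2, 0.4, -0.2]
width: 0.0416
finger_force: 15.0
```

```bash
python3 - <<'E'
from meas import *
c,z,K,T,k1=cam("wrist"); cv2.imwrite("pics/w2.png",c[:,:,::-1]); P=cloud(z,K,T,k1); np.savez("w2.npz",c=c,P=P)
for x in lids(c,P): print(x)
print(rail(c,P))
go((.627,-.223,.180),-2.2)
E
```

```text
(np.int32(2239), [158.0, 67.0], [0.489, -0.1031, 0.0718], [488.1, -103.2, 21.5], np.float64(0.0719))
(np.int32(1879), [162.0, 130.0], [0.4818, -0.1569, 0.0718], [480.7, -157.3, 21.4], np.float64(0.0719))
(np.int32(1596), [172.0, 192.0], [0.4808, -0.2152, 0.0718], [479.8, -215.7, 21.3], np.float64(0.072))
(4291, ((554.8969116210938, -162.24493408203125), (153.33656311035156, 18.305871963500977), 88.03265380859375), array([ 3.30000e-02,  9.99000e-01,  5.56066e+02, -1.55512e+02],
      dtype=float32), np.float64(0.1077))
t 5.4 tcp [ 0.625  -0.2218  0.1788] joints [-26.  20.  84.   0.  77. -24.] yaw -2.18 w 0.0417 F [-0.43 -0.88  0.03] ff 14.994586938992143
  shift mm [-1.1  2.1 -1.2] rv [-0.0013 -0.0009  0.0004]
```

View pics/w2.png

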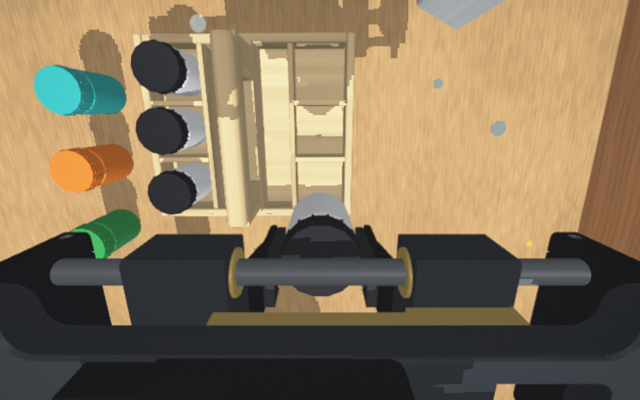

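The wrist view shows the tote in full. Its handle rail is at u≈230, the empty compartments lie between u 293 and 350, and there are dividers at v≈103 and 157. I'll check the wall positions.

```bash
python3 - <<'E'
from meas import *
d=np.load("w2.npz"); P=d["P"]; c=np.array([.555,-.1625]); a=np.radians(-2.05)
ex=np.array([np.cos(a),np.sin(a)]); ey=np.array([-ex[1],ex[0]])
m=(P[...,2]>.031)&(P[...,2]<.040); q=P[m][:,:2]-c; s=q@ex*1000; t=q@ey*1000
k=(abs(t)<100)&(abs(s)<115)
h,e=np.histogram(s[k&(abs(t)<85)&(s>20)],np.arange(30,114,2)); print("s",[(int(a),int(b)) for a,b in zip(e,h) if b>20])
h,e=np.histogram(t[k&(s>50)&(s<96)],np.arange(-100,100,2)); print("t",[(int(a),int(b)) for a,b in zip(e,h) if b>20])
r=k&(s>101)&(s<110); print(np.polyfit(t[r],s[r],1))
E
```

```text
s [(40, 221), (42, 322), (44, 329), (46, 28), (48, 29), (50, 32), (52, 30), (54, 28), (56, 28), (58, 26), (60, 26), (62, 30), (64, 30), (66, 29), (68, 32), (70, 29), (72, 30), (74, 28), (76, 22), (78, 28), (80, 26), (82, 27), (84, 26), (86, 27), (88, 29), (90, 25), (92, 27), (94, 25), (96, 128), (98, 336), (100, 324), (102, 328), (104, 233)]
t [(-32, 24), (-30, 87), (-28, 93), (-26, 38), (26, 92), (28, 92), (30, 46), (82, 107), (84, 113), (86, 105), (88, 131), (90, 101)]
[-7.75394185e-04  1.03214082e+02]
```

The tote matches its model: centre (0.555, -0.1625), yaw -2.05°. The pot is above its slot, so I'll lower it.

Request:
servo_tool([
  {"fingers": 35, "x": 0, "y": 0, "z": 25, "rx": 0, "ry": 0, "rz": 0},
  {"fingers": 35, "x": 0, "y": 0, "z": 55, "rx": 0, "ry": 0, "rz": 0},
  {"fingers": 35, "x": 0, "y": 0, "z": 80, "rx": 0, "ry": 0, "rz": 0},
  {"fingers": 35, "x": 0, "y": 0, "z": 90, "rx": 0, "ry": 0, "rz": 0},
  {"fingers": 35, "x": 0, "y": 0, "z": 90, "rx": 0, "ry": 0, "rz": 0},
])

```text
time: 5.9
eef_pos: [0.6242, -0.2217, 0.0878]
orientation: [[0.038, 0.999, -0.003], [0.999, -0.038, 0.002], [0.002, -0.003, -1.0]]
contact_force: [-0.2, 0.5, -1.2]
width: 0.0413
finger_force: 15.0
```

Request:
servo_tool([
  {"fingers": 35, "x": 0, "y": 0, "z": 0, "rx": 0, "ry": 0, "rz": 0},
  {"fingers": 35, "x": 0, "y": 0, "z": 0, "rx": 0, "ry": 0, "rz": 0},
])

```text
time: 6.1
eef_pos: [0.6268, -0.2236, 0.0918]
orientation: [[0.039, 0.999, 0.003], [0.999, -0.039, -0.002], [-0.001, 0.003, -1.0]]
contact_force: [-0.5, -0.6, -0.3]
width: 0.0418
finger_force: 15.0
```

```bash
python3 - <<'E'
from meas import *
go((.6249,-.222,.0455),-2.05)
E
```

```text
t 6.1 tcp [ 0.6268 -0.2236  0.0918] joints [-26.  24.  87.   0.  68. -24.] yaw -2.22 w 0.0418 F [-0.51 -0.59 -0.28] ff 14.99492397531867
  shift mm [ 1.6 -2.2 46.3] rv [ 0.0031  0.0014 -0.0029]
```

Request:
servo_tool([
  {"fingers": 35, "x": 0.5, "y": 0, "z": 12, "rx": 0, "ry": 0, "rz": 0},
  {"fingers": 35, "x": 0.5, "y": 0, "z": 24, "rx": 0, "ry": 0, "rz": 0},
  {"fingers": 35, "x": 0.5, "y": 0, "z": 34, "rx": 0, "ry": 0, "rz": 0},
  {"fingers": 35, "x": 0.5, "y": 0, "z": 40, "rx": 0, "ry": 0, "rz": 0},
  {"fingers": 35, "x": 0.5, "y": 0, "z": 40, "rx": 0, "ry": 0, "rz": 0},
])

```text
time: 6.6
eef_pos: [0.6243, -0.2222, 0.0474]
orientation: [[0.039, 0.999, -0.003], [0.999, -0.039, 0.001], [0.001, -0.003, -1.0]]
contact_force: [0.1, 0.0, -0.6]
width: 0.0421
finger_force: 15.0
```

Request:
servo_tool([
  {"fingers": 35, "x": 0, "y": 0, "z": 2, "rx": 0, "ry": 0, "rz": 0},
  {"fingers": 35, "x": 0, "y": 0, "z": 3, "rx": 0, "ry": 0, "rz": 0},
  {"fingers": 35, "x": 0, "y": 0, "z": 3, "rx": 0, "ry": 0, "rz": 0},
])

```text
time: 6.9
eef_pos: [0.6258, -0.2229, 0.0469]
orientation: [[0.039, 0.999, 0.001], [0.999, -0.039, -0.0], [-0.0, 0.001, -1.0]]
contact_force: [-0.6, -0.5, -0.2]
width: 0.0417
finger_force: 15.0
```

```bash
python3 - <<'E'
from meas import *
go((.6249,-.222,.0455),-2.05)
E
```

```text
t 6.9 tcp [ 0.6258 -0.2229  0.0469] joints [-26.  27.  88.  -0.  64. -24.] yaw -2.24 w 0.0417 F [-0.59 -0.46 -0.18] ff 14.99491274356842
  shift mm [ 0.9 -0.9  1.4] rv [ 0.0005  0.0003 -0.0033]
```

Go down another 1.5 mm, then release to 62 mm.

Request:
servo_tool([
  {"fingers": 35, "x": 0, "y": 0, "z": 1.5, "rx": 0, "ry": 0, "rz": 0},
  {"fingers": 35, "x": 0, "y": 0, "z": 1.5, "rx": 0, "ry": 0, "rz": 0},
  {"fingers": 43, "x": 0, "y": 0, "z": 1.5, "rx": 0, "ry": 0, "rz": 0},
  {"fingers": 50, "x": 0, "y": 0, "z": 1.5, "rx": 0, "ry": 0, "rz": 0},
  {"fingers": 62, "x": 0, "y": 0, "z": 1.5, "rx": 0, "ry": 0, "rz": 0},
])

```text
time: 7.4
eef_pos: [0.6257, -0.2228, 0.0453]
orientation: [[0.039, 0.999, 0.0], [0.999, -0.039, -0.0], [-0.0, 0.0, -1.0]]
contact_force: [0.4, -0.6, 0.1]
width: 0.0517
finger_force: 0.0
```

Request:
servo_tool([
  {"fingers": 62, "x": 0, "y": 0, "z": 0, "rx": 0, "ry": 0, "rz": 0},
  {"fingers": 62, "x": 0, "y": 0, "z": -10, "rx": 0, "ry": 0, "rz": 0},
  {"fingers": 62, "x": 0, "y": 0, "z": -35, "rx": 0, "ry": 0, "rz": 0},
  {"fingers": 62, "x": 0, "y": 0, "z": -75, "rx": 0, "ry": 0, "rz": 0},
  {"fingers": 62, "x": 0, "y": 0, "z": -115, "rx": 0, "ry": 0, "rz": 0},
])

```text
time: 7.9
eef_pos: [0.6251, -0.2225, 0.1614]
orientation: [[0.039, 0.999, -0.001], [0.999, -0.039, 0.0], [0.0, -0.001, -1.0]]
contact_force: [-0.1, -0.2, 0.7]
width: 0.0618
finger_force: 0.0
```

```bash
python3 - <<'E'
from meas import *
c,z,K,T,k1=cam("top"); P=cloud(z,K,T,k1)
for x in lids(c,P): print(x)
go((.5035,.0885,.160),-2.05)
E
```

```text
(np.int32(195), [237.0, 216.0], [0.579, 0.1793, 0.0722], [580.1, 179.8, 21.2], np.float64(0.0721))
(np.int32(184), [270.0, 244.0], [0.5023, 0.0895, 0.0723], [502.5, 89.3, 20.5], np.float64(0.0725))
(np.int32(144), [342.0, 248.0], [0.4886, -0.099, 0.0724], [486.9, -103.1, 20.4], np.float64(0.0722))
t 7.95 tcp [ 0.6292 -0.2244  0.1709] joints [-26.  20.  84.   0.  75. -24.] yaw -2.22 w 0.0622 F [ 4.21 -0.52  6.06] ff 0.0
  shift mm [ 307.8 -137.8    8. ] rv [ 0.0105  0.0047 -0.0031]
```

Request:
servo_tool([
  {"fingers": 75, "x": 30, "y": -13, "z": 0, "rx": 0, "ry": 0, "rz": 0},
  {"fingers": 87, "x": 70, "y": -31, "z": 0, "rx": 0, "ry": 0, "rz": 0},
  {"fingers": 87, "x": 115, "y": -50, "z": 0, "rx": 0, "ry": 0, "rz": 0},
  {"fingers": 87, "x": 160, "y": -70, "z": 0, "rx": 0, "ry": 0, "rz": 0},
  {"fingers": 87, "x": 205, "y": -90, "z": 0, "rx": 0, "ry": 0, "rz": 0},
])

```text
time: 8.45
eef_pos: [0.543, -0.0129, 0.1609]
orientation: [[0.04, 0.999, 0.001], [0.999, -0.04, -0.0], [-0.0, 0.001, -1.0]]
contact_force: [-0.1, 0.5, 0.7]
width: 0.0854
finger_force: 0.0
```

Request:
servo_tool([
  {"fingers": 87, "x": 45, "y": -20, "z": 0, "rx": 0, "ry": 0, "rz": 0},
  {"fingers": 87, "x": 80, "y": -36, "z": 0, "rx": 0, "ry": 0, "rz": 0},
  {"fingers": 87, "x": 99, "y": -44, "z": 0, "rx": 0, "ry": 0, "rz": 0},
  {"fingers": 87, "x": 101, "y": -44, "z": 10, "rx": 0, "ry": 0, "rz": 0},
  {"fingers": 87, "x": 101, "y": -44, "z": 40, "rx": 0, "ry": 0, "rz": 0},
])

```text
time: 8.95
eef_pos: [0.5068, 0.0887, 0.1231]
orientation: [[0.037, 0.999, 0.008], [0.999, -0.037, -0.0], [0.0, 0.008, -1.0]]
contact_force: [1.0, 0.1, -0.3]
width: 0.0872
finger_force: 0.0
```

Request:
servo_tool([
  {"fingers": 87, "x": 0, "y": 0, "z": 18, "rx": 0, "ry": 0, "rz": 0},
  {"fingers": 87, "x": 0, "y": 0, "z": 18, "rx": 0, "ry": 0, "rz": 0},
  {"fingers": 87, "x": 0, "y": 0, "z": 18, "rx": 0, "ry": 0, "rz": 0},
  {"fingers": 87, "x": 0, "y": 0, "z": 18, "rx": 0, "ry": 0, "rz": 0},
])

```text
time: 9.35
eef_pos: [0.5048, 0.0878, 0.1033]
orientation: [[0.04, 0.999, 0.002], [0.999, -0.04, -0.0], [0.0, 0.002, -1.0]]
contact_force: [-0.0, -0.4, 1.7]
width: 0.087
finger_force: 0.0
```

```bash
python3 - <<'E'
from meas import *
go((.5030,.0887,.0455),-2.05)
E
```

```text
t 9.35 tcp [0.5048 0.0878 0.1033] joints [  1.   4. 111.  -0.  65.   3.] yaw -2.27 w 0.087 F [-0.04 -0.45  1.71] ff 0.0
  shift mm [ 0.9 -2.  57.8] rv [ 0.0021 -0.     -0.0039]
```

Request:
servo_tool([
  {"fingers": 87, "x": 1, "y": -1, "z": 20, "rx": 0, "ry": 0, "rz": -0.003},
  {"fingers": 87, "x": 1, "y": -1, "z": 38, "rx": 0, "ry": 0, "rz": -0.003},
  {"fingers": 87, "x": 1, "y": -1, "z": 51, "rx": 0, "ry": 0, "rz": -0.003},
  {"fingers": 75, "x": 1, "y": -1, "z": 57, "rx": 0, "ry": 0, "rz": -0.003},
  {"fingers": 65, "x": 1, "y": -1, "z": 57, "rx": 0, "ry": 0, "rz": -0.003},
])

```text
time: 9.85
eef_pos: [0.5024, 0.0891, 0.0447]
orientation: [[0.036, 0.999, -0.001], [0.999, -0.036, -0.0], [-0.0, -0.001, -1.0]]
contact_force: [0.2, 0.1, -0.2]
width: 0.0775
finger_force: 0.0
```

Request:
servo_tool([
  {"fingers": 55, "x": 0, "y": 0, "z": 0, "rx": 0, "ry": 0, "rz": 0},
  {"fingers": 45, "x": 0, "y": 0, "z": 0, "rx": 0, "ry": 0, "rz": 0},
  {"fingers": 35, "x": 0, "y": 0, "z": 0, "rx": 0, "ry": 0, "rz": 0},
  {"fingers": 35, "x": 0, "y": 0, "z": 0, "rx": 0, "ry": 0, "rz": 0},
  {"fingers": 35, "x": 0, "y": 0, "z": 0, "rx": 0, "ry": 0, "rz": 0},
])

```text
time: 10.35
eef_pos: [0.5028, 0.0893, 0.0454]
orientation: [[0.036, 0.999, 0.001], [0.999, -0.036, 0.0], [0.0, 0.001, -1.0]]
contact_force: [0.0, 0.3, 0.8]
width: 0.0417
finger_force: 15.0
```

```bash
python3 - <<'E'
from meas import *
go((.5030,.0887,.0455),-2.05)
E
```

```text
t 10.35 tcp [0.5028 0.0893 0.0454] joints [  1.   9. 112.   0.  59.   3.] yaw -2.06 w 0.0417 F [0.03 0.26 0.83] ff 14.99519583536312
  shift mm [-0.6  0.2 -0.1] rv [ 0.0005 -0.     -0.0002]
```

Request:
servo_tool([
  {"fingers": 35, "x": 0, "y": 0, "z": -12, "rx": 0, "ry": 0, "rz": 0},
  {"fingers": 35, "x": 0, "y": 0, "z": -45, "rx": 0, "ry": 0, "rz": 0},
  {"fingers": 35, "x": 0, "y": 0, "z": -85, "rx": 0, "ry": 0, "rz": 0},
  {"fingers": 35, "x": -10, "y": 5, "z": -115, "rx": 0, "ry": 0, "rz": 0},
  {"fingers": 35, "x": -40, "y": 21, "z": -130, "rx": 0, "ry": 0, "rz": 0},
])

```text
time: 10.85
eef_pos: [0.5233, 0.05, 0.1795]
orientation: [[0.033, 0.999, 0.005], [0.999, -0.033, 0.001], [0.001, 0.005, -1.0]]
contact_force: [1.0, 0.4, -1.0]
width: 0.0416
finger_force: 15.0
```

Request:
servo_tool([
  {"fingers": 35, "x": -40, "y": 21, "z": 0, "rx": 0, "ry": 0, "rz": 0},
  {"fingers": 35, "x": -80, "y": 43, "z": 0, "rx": 0, "ry": 0, "rz": 0},
  {"fingers": 35, "x": -120, "y": 64, "z": 0, "rx": 0, "ry": 0, "rz": 0},
  {"fingers": 35, "x": -160, "y": 86, "z": 0, "rx": 0, "ry": 0, "rz": 0},
  {"fingers": 35, "x": -195, "y": 104, "z": 0, "rx": 0, "ry": 0, "rz": 0},
])

```text
time: 11.35
eef_pos: [0.6198, -0.1523, 0.1759]
orientation: [[0.037, 0.999, 0.001], [0.999, -0.037, -0.0], [-0.0, 0.001, -1.0]]
contact_force: [0.8, 0.4, 0.1]
width: 0.0414
finger_force: 15.0
```

Request:
servo_tool([
  {"fingers": 35, "x": -12, "y": 7, "z": 0, "rx": 0, "ry": 0, "rz": 0},
  {"fingers": 35, "x": -15, "y": 8, "z": 0, "rx": 0, "ry": 0, "rz": 0},
  {"fingers": 35, "x": -15, "y": 8, "z": 20, "rx": 0, "ry": 0, "rz": 0},
  {"fingers": 35, "x": -15, "y": 8, "z": 35, "rx": 0, "ry": 0, "rz": 0},
  {"fingers": 35, "x": -15, "y": 8, "z": 40, "rx": 0, "ry": 0, "rz": 0},
])

```text
time: 11.85
eef_pos: [0.6247, -0.1634, 0.1325]
orientation: [[0.035, 0.999, -0.004], [0.999, -0.035, 0.002], [0.002, -0.004, -1.0]]
contact_force: [-0.7, -0.1, -0.9]
width: 0.0421
finger_force: 15.0
```

Request:
servo_tool([
  {"fingers": 35, "x": 0, "y": 0, "z": 20, "rx": 0, "ry": 0, "rz": 0},
  {"fingers": 35, "x": 0, "y": 0, "z": 38, "rx": 0, "ry": 0, "rz": 0},
  {"fingers": 35, "x": 0, "y": 0, "z": 45, "rx": 0, "ry": 0, "rz": 0},
  {"fingers": 35, "x": 0, "y": 0, "z": 45, "rx": 0, "ry": 0, "rz": 0},
  {"fingers": 35, "x": 0, "y": 0, "z": 45, "rx": 0, "ry": 0, "rz": 0},
])

```text
time: 12.35
eef_pos: [0.627, -0.1651, 0.0909]
orientation: [[0.035, 0.999, 0.001], [0.999, -0.035, -0.0], [-0.0, 0.001, -1.0]]
contact_force: [0.0, 0.1, -0.5]
width: 0.0419
finger_force: 15.0
```

```bash
python3 - <<'E'
from meas import *
go((.6270,-.1651,.0460),-2.05)
E
```

```text
t 12.35 tcp [ 0.627  -0.1651  0.0909] joints [-22.  22.  90.   0.  67. -20.] yaw -2.03 w 0.0419 F [ 0.01  0.14 -0.47] ff 14.997104373760521
  shift mm [ 0.   0.  44.9] rv [0.0008 0.0003 0.0003]
```

Request:
servo_tool([
  {"fingers": 35, "x": 0, "y": 0, "z": 12, "rx": 0, "ry": 0, "rz": 0},
  {"fingers": 35, "x": 0, "y": 0, "z": 24, "rx": 0, "ry": 0, "rz": 0},
  {"fingers": 35, "x": 0, "y": 0, "z": 34, "rx": 0, "ry": 0, "rz": 0},
  {"fingers": 35, "x": 0, "y": 0, "z": 40, "rx": 0, "ry": 0, "rz": 0},
  {"fingers": 35, "x": 0, "y": 0, "z": 42, "rx": 0, "ry": 0, "rz": 0},
])

```text
time: 12.85
eef_pos: [0.6256, -0.165, 0.0464]
orientation: [[0.036, 0.999, -0.002], [0.999, -0.036, 0.001], [0.001, -0.002, -1.0]]
contact_force: [-0.7, -0.1, -1.0]
width: 0.0418
finger_force: 15.0
```

Request:
servo_tool([
  {"fingers": 35, "x": 0, "y": 0, "z": 1, "rx": 0, "ry": 0, "rz": 0},
  {"fingers": 35, "x": 0, "y": 0, "z": 2, "rx": 0, "ry": 0, "rz": 0},
  {"fingers": 35, "x": 0, "y": 0, "z": 2, "rx": 0, "ry": 0, "rz": 0},
  {"fingers": 35, "x": 0, "y": 0, "z": 2, "rx": 0, "ry": 0, "rz": 0},
])

```text
time: 13.25
eef_pos: [0.6268, -0.1655, 0.0465]
orientation: [[0.036, 0.999, 0.001], [0.999, -0.036, -0.0], [-0.0, 0.001, -1.0]]
contact_force: [-0.2, -0.1, -0.5]
width: 0.0413
finger_force: 15.0
```

```bash
python3 - <<'E'
from meas import *
go((.6270,-.1651,.0455),-2.05)
E
```

```text
t 13.25 tcp [ 0.6268 -0.1655  0.0465] joints [-22.  26.  91.  -0.  63. -20.] yaw -2.07 w 0.0413 F [-0.2  -0.07 -0.52] ff 14.99714304227382
  shift mm [0.4 0.2 1. ] rv [ 0.0006  0.0002 -0.0003]
```

Request:
servo_tool([
  {"fingers": 35, "x": 0, "y": 0, "z": 1, "rx": 0, "ry": 0, "rz": 0},
  {"fingers": 35, "x": 0, "y": 0, "z": 1, "rx": 0, "ry": 0, "rz": 0},
  {"fingers": 43, "x": 0, "y": 0, "z": 1, "rx": 0, "ry": 0, "rz": 0},
  {"fingers": 50, "x": 0, "y": 0, "z": 1, "rx": 0, "ry": 0, "rz": 0},
  {"fingers": 62, "x": 0, "y": 0, "z": 1, "rx": 0, "ry": 0, "rz": 0},
])

```text
time: 13.75
eef_pos: [0.6265, -0.1653, 0.045]
orientation: [[0.036, 0.999, -0.0], [0.999, -0.036, 0.0], [0.0, -0.0, -1.0]]
contact_force: [0.2, 0.0, 0.3]
width: 0.0515
finger_force: 0.0
```

Request:
servo_tool([
  {"fingers": 62, "x": 0, "y": 0, "z": 0, "rx": 0, "ry": 0, "rz": 0},
  {"fingers": 62, "x": 0, "y": 0, "z": -10, "rx": 0, "ry": 0, "rz": 0},
  {"fingers": 62, "x": 0, "y": 0, "z": -35, "rx": 0, "ry": 0, "rz": 0},
  {"fingers": 62, "x": 0, "y": 0, "z": -75, "rx": 0, "ry": 0, "rz": 0},
  {"fingers": 62, "x": 0, "y": 0, "z": -105, "rx": 0, "ry": 0, "rz": 0},
])

```text
time: 14.25
eef_pos: [0.6271, -0.1655, 0.1529]
orientation: [[0.036, 0.999, 0.002], [0.999, -0.036, -0.001], [-0.001, 0.002, -1.0]]
contact_force: [0.7, -1.4, 0.1]
width: 0.0617
finger_force: 0.0
```

Request:
servo_tool([
  {"fingers": 75, "x": 30, "y": -5, "z": -10, "rx": 0, "ry": 0, "rz": 0},
  {"fingers": 87, "x": 72, "y": -12, "z": -10, "rx": 0, "ry": 0, "rz": 0},
  {"fingers": 87, "x": 118, "y": -20, "z": -10, "rx": 0, "ry": 0, "rz": 0},
  {"fingers": 87, "x": 164, "y": -28, "z": -10, "rx": 0, "ry": 0, "rz": 0},
  {"fingers": 87, "x": 210, "y": -36, "z": -10, "rx": 0, "ry": 0, "rz": 0},
])

```text
time: 14.75
eef_pos: [0.5979, 0.0474, 0.1612]
orientation: [[0.037, 0.999, 0.001], [0.999, -0.037, 0.0], [0.0, 0.001, -1.0]]
contact_force: [0.5, 0.1, -0.2]
width: 0.0858
finger_force: 0.0
```

Request:
servo_tool([
  {"fingers": 87, "x": 45, "y": -8, "z": 0, "rx": 0, "ry": 0, "rz": 0},
  {"fingers": 87, "x": 90, "y": -15, "z": 0, "rx": 0, "ry": 0, "rz": 0},
  {"fingers": 87, "x": 120, "y": -21, "z": 0, "rx": 0, "ry": 0, "rz": 0},
  {"fingers": 87, "x": 133, "y": -23, "z": 20, "rx": 0, "ry": 0, "rz": 0},
  {"fingers": 87, "x": 133, "y": -23, "z": 50, "rx": 0, "ry": 0, "rz": 0},
])

```text
time: 15.25
eef_pos: [0.5817, 0.1826, 0.1131]
orientation: [[0.033, 0.999, 0.006], [0.999, -0.033, 0.002], [0.002, 0.006, -1.0]]
contact_force: [0.9, -0.6, -0.5]
width: 0.0867
finger_force: 0.0
```

Request:
servo_tool([
  {"fingers": 87, "x": 0, "y": 0, "z": 10, "rx": 0, "ry": 0, "rz": 0},
  {"fingers": 87, "x": 0, "y": 0, "z": 15, "rx": 0, "ry": 0, "rz": 0},
  {"fingers": 87, "x": 0, "y": 0, "z": 15, "rx": 0, "ry": 0, "rz": 0},
  {"fingers": 87, "x": 0, "y": 0, "z": 15, "rx": 0, "ry": 0, "rz": 0},
])

```text
time: 15.65
eef_pos: [0.581, 0.1792, 0.0965]
orientation: [[0.037, 0.999, 0.002], [0.999, -0.037, 0.0], [0.0, 0.002, -1.0]]
contact_force: [-0.1, 0.9, -0.1]
width: 0.0875
finger_force: 0.0
```

```bash
python3 - <<'E'
from meas import *
c,z,K,T,k1=cam("top"); P=cloud(z,K,T,k1)
for x in lids(c,P): print(x)
print(rail(c,P))
go((.5800,.1797,.0455),-2.05)
E
```

```text
(np.int32(187), [365.0, 196.0], [0.6255, -0.1644, 0.0722], [626.0, -164.5, 20.4], np.float64(0.0722))
(np.int32(181), [386.0, 196.0], [0.6243, -0.2206, 0.0721], [624.4, -221.0, 20.5], np.float64(0.0718))
(np.int32(185), [344.0, 248.0], [0.4866, -0.1022, 0.0723], [486.2, -102.2, 20.4], np.float64(0.0725))
(np.int32(185), [364.0, 250.0], [0.4793, -0.1562, 0.0723], [479.1, -156.4, 20.1], np.float64(0.0721))
(np.int32(193), [387.0, 250.0], [0.4783, -0.2144, 0.0726], [477.8, -214.4, 20.7], np.float64(0.0727))
(389, ((554.0520629882812, -161.34243774414062), (152.3302764892578, 18.381858825683594), 87.86009216308594), array([ 3.40000e-02,  9.99000e-01,  5.54225e+02, -1.60882e+02],
      dtype=float32), np.float64(0.1078))
t 15.7 tcp [0.5811 0.1793 0.0966] joints [10. 17. 96.  0. 66. 12.] yaw -2.11 w 0.0868 F [ 0.83 -0.85  0.97] ff 0.0
  shift mm [ 0.4 -1.3 51.1] rv [ 0.0023 -0.0005 -0.001 ]
```

Both pots stand seated and the tote has not moved. Now pot a.

Request:
servo_tool([
  {"fingers": 87, "x": 0.5, "y": -1, "z": 18, "rx": 0, "ry": 0, "rz": 0},
  {"fingers": 87, "x": 0.5, "y": -1, "z": 34, "rx": 0, "ry": 0, "rz": 0},
  {"fingers": 87, "x": 0.5, "y": -1, "z": 45, "rx": 0, "ry": 0, "rz": 0},
  {"fingers": 75, "x": 0.5, "y": -1, "z": 50, "rx": 0, "ry": 0, "rz": 0},
  {"fingers": 65, "x": 0.5, "y": -1, "z": 50, "rx": 0, "ry": 0, "rz": 0},
])

```text
time: 16.2
eef_pos: [0.5782, 0.1799, 0.044]
orientation: [[0.036, 0.999, -0.002], [0.999, -0.036, -0.0], [-0.0, -0.002, -1.0]]
contact_force: [-0.8, -0.2, 0.4]
width: 0.0777
finger_force: 0.0
```

Request:
servo_tool([
  {"fingers": 55, "x": 0, "y": 0, "z": 0, "rx": 0, "ry": 0, "rz": 0},
  {"fingers": 45, "x": 0, "y": 0, "z": 0, "rx": 0, "ry": 0, "rz": 0},
  {"fingers": 35, "x": 0, "y": 0, "z": 0, "rx": 0, "ry": 0, "rz": 0},
  {"fingers": 35, "x": 0, "y": 0, "z": 0, "rx": 0, "ry": 0, "rz": 0},
  {"fingers": 35, "x": 0, "y": 0, "z": 0, "rx": 0, "ry": 0, "rz": 0},
])

```text
time: 16.7
eef_pos: [0.5792, 0.1802, 0.0454]
orientation: [[0.036, 0.999, 0.001], [0.999, -0.036, 0.0], [0.0, 0.001, -1.0]]
contact_force: [0.2, -0.3, 0.8]
width: 0.042
finger_force: 15.0
```

```bash
python3 - <<'E'
from meas import *
go((.6290,-.1082,.175),-2.05)
E
```

```text
t 16.7 tcp [0.5792 0.1802 0.0454] joints [10. 21. 98. -0. 61. 12.] yaw -2.06 w 0.042 F [ 0.2  -0.33  0.83] ff 14.984305878169835
  shift mm [-286.4   60.2 -129.6] rv [ 0.0007 -0.0001 -0.0001]
```

Request:
servo_tool([
  {"fingers": 35, "x": 0, "y": 0, "z": -12, "rx": 0, "ry": 0, "rz": 0},
  {"fingers": 35, "x": 0, "y": 0, "z": -45, "rx": 0, "ry": 0, "rz": 0},
  {"fingers": 35, "x": 0, "y": 0, "z": -85, "rx": 0, "ry": 0, "rz": 0},
  {"fingers": 35, "x": -10, "y": 2, "z": -115, "rx": 0, "ry": 0, "rz": 0},
  {"fingers": 35, "x": -40, "y": 8, "z": -130, "rx": 0, "ry": 0, "rz": 0},
])

```text
time: 17.2
eef_pos: [0.587, 0.1417, 0.18]
orientation: [[0.033, 0.999, 0.006], [0.999, -0.033, 0.002], [0.002, 0.006, -1.0]]
contact_force: [0.6, -1.2, -1.2]
width: 0.0417
finger_force: 15.0
```

Request:
servo_tool([
  {"fingers": 35, "x": -45, "y": 10, "z": 0, "rx": 0, "ry": 0, "rz": 0},
  {"fingers": 35, "x": -90, "y": 19, "z": 0, "rx": 0, "ry": 0, "rz": 0},
  {"fingers": 35, "x": -135, "y": 29, "z": 0, "rx": 0, "ry": 0, "rz": 0},
  {"fingers": 35, "x": -180, "y": 38, "z": 0, "rx": 0, "ry": 0, "rz": 0},
  {"fingers": 35, "x": -220, "y": 47, "z": 0, "rx": 0, "ry": 0, "rz": 0},
])

```text
time: 17.7
eef_pos: [0.6246, -0.084, 0.1761]
orientation: [[0.037, 0.999, 0.001], [0.999, -0.037, -0.0], [-0.0, 0.001, -1.0]]
contact_force: [0.8, -0.0, 0.4]
width: 0.0416
finger_force: 15.0
```

Request:
servo_tool([
  {"fingers": 35, "x": -20, "y": 4, "z": 0, "rx": 0, "ry": 0, "rz": 0},
  {"fingers": 35, "x": -26.5, "y": 5.5, "z": 0, "rx": 0, "ry": 0, "rz": 0},
  {"fingers": 35, "x": -26.5, "y": 5.5, "z": 20, "rx": 0, "ry": 0, "rz": 0},
  {"fingers": 35, "x": -26.5, "y": 5.5, "z": 35, "rx": 0, "ry": 0, "rz": 0},
  {"fingers": 35, "x": -26.5, "y": 5.5, "z": 40, "rx": 0, "ry": 0, "rz": 0},
])

```text
time: 18.2
eef_pos: [0.6274, -0.1064, 0.1325]
orientation: [[0.035, 0.999, -0.004], [0.999, -0.035, 0.002], [0.002, -0.004, -1.0]]
contact_force: [-0.0, 1.4, -1.2]
width: 0.0413
finger_force: 15.0
```

Request:
servo_tool([
  {"fingers": 35, "x": 0, "y": 0, "z": 20, "rx": 0, "ry": 0, "rz": 0},
  {"fingers": 35, "x": 0, "y": 0, "z": 38, "rx": 0, "ry": 0, "rz": 0},
  {"fingers": 35, "x": 0, "y": 0, "z": 45, "rx": 0, "ry": 0, "rz": 0},
  {"fingers": 35, "x": 0, "y": 0, "z": 45, "rx": 0, "ry": 0, "rz": 0},
  {"fingers": 35, "x": 0, "y": 0, "z": 45, "rx": 0, "ry": 0, "rz": 0},
])

```text
time: 18.7
eef_pos: [0.6296, -0.108, 0.0908]
orientation: [[0.035, 0.999, 0.001], [0.999, -0.035, -0.0], [-0.0, 0.001, -1.0]]
contact_force: [0.5, -0.3, -0.8]
width: 0.0418
finger_force: 15.0
```

```bash
python3 - <<'E'
from meas import *
go((.6290,-.1082,.0455),-2.05)
E
```

```text
t 18.7 tcp [ 0.6296 -0.108   0.0908] joints [-17.  21.  92.   0.  67. -15.] yaw -2.03 w 0.0418 F [ 0.47 -0.3  -0.79] ff 14.987421442056075
  shift mm [-0.2 -0.6 45.3] rv [0.0007 0.0001 0.0004]
```

Request:
servo_tool([
  {"fingers": 35, "x": 0, "y": 0, "z": 12, "rx": 0, "ry": 0, "rz": 0},
  {"fingers": 35, "x": 0, "y": 0, "z": 24, "rx": 0, "ry": 0, "rz": 0},
  {"fingers": 35, "x": 0, "y": 0, "z": 34, "rx": 0, "ry": 0, "rz": 0},
  {"fingers": 35, "x": 0, "y": 0, "z": 40, "rx": 0, "ry": 0, "rz": 0},
  {"fingers": 35, "x": 0, "y": 0, "z": 42, "rx": 0, "ry": 0, "rz": 0},
])

```text
time: 19.2
eef_pos: [0.6281, -0.1082, 0.0464]
orientation: [[0.036, 0.999, -0.002], [0.999, -0.036, 0.001], [0.001, -0.002, -1.0]]
contact_force: [-0.9, -0.5, -0.6]
width: 0.0414
finger_force: 15.0
```

Request:
servo_tool([
  {"fingers": 35, "x": 0, "y": 0, "z": 2, "rx": 0, "ry": 0, "rz": 0},
  {"fingers": 35, "x": 0, "y": 0, "z": 3, "rx": 0, "ry": 0, "rz": 0},
  {"fingers": 35, "x": 0, "y": 0, "z": 3, "rx": 0, "ry": 0, "rz": 0},
  {"fingers": 35, "x": 0, "y": 0, "z": 3, "rx": 0, "ry": 0, "rz": 0},
])

```text
time: 19.6
eef_pos: [0.6295, -0.1085, 0.0455]
orientation: [[0.036, 0.999, 0.001], [0.999, -0.036, -0.0], [-0.0, 0.001, -1.0]]
contact_force: [0.1, 0.3, -0.8]
width: 0.0417
finger_force: 15.0
```

```bash
python3 - <<'E'
from meas import *
go((.6290,-.1082,.0455),-2.05)
E
```

```text
t 19.6 tcp [ 0.6295 -0.1085  0.0455] joints [-17.  25.  93.   0.  63. -15.] yaw -2.06 w 0.0417 F [ 0.07  0.32 -0.76] ff 14.986524934647605
  shift mm [ 0.3 -0.5 -0. ] rv [ 0.0009  0.0002 -0.0003]
```

Request:
servo_tool([
  {"fingers": 43, "x": 0, "y": 0, "z": 0, "rx": 0, "ry": 0, "rz": 0},
  {"fingers": 50, "x": 0, "y": 0, "z": 0, "rx": 0, "ry": 0, "rz": 0},
  {"fingers": 62, "x": 0, "y": 0, "z": 0, "rx": 0, "ry": 0, "rz": 0},
  {"fingers": 62, "x": 0, "y": 0, "z": 0, "rx": 0, "ry": 0, "rz": 0},
  {"fingers": 62, "x": 0, "y": 0, "z": -10, "rx": 0, "ry": 0, "rz": 0},
])

```text
time: 20.1
eef_pos: [0.6277, -0.108, 0.0537]
orientation: [[0.036, 0.999, -0.003], [0.999, -0.036, 0.001], [0.001, -0.003, -1.0]]
contact_force: [-0.8, 0.1, -0.1]
width: 0.0604
finger_force: 0.0
```

Request:
servo_tool([
  {"fingers": 62, "x": 0, "y": 0, "z": -30, "rx": 0, "ry": 0, "rz": 0},
  {"fingers": 62, "x": 0, "y": 0, "z": -70, "rx": 0, "ry": 0, "rz": 0},
  {"fingers": 62, "x": 0, "y": 0, "z": -105, "rx": 0, "ry": 0, "rz": 0},
  {"fingers": 62, "x": -28, "y": -36, "z": -105, "rx": 0, "ry": 0, "rz": 0},
  {"fingers": 55, "x": -56, "y": -72, "z": -105, "rx": 0, "ry": 0, "rz": 0},
])

```text
time: 20.6
eef_pos: [0.5561, -0.1624, 0.1631]
orientation: [[0.034, 0.999, 0.005], [0.999, -0.034, -0.002], [-0.002, 0.005, -1.0]]
contact_force: [0.3, -0.9, -0.5]
width: 0.0587
finger_force: 0.0
```

Request:
servo_tool([
  {"fingers": 55, "x": 0, "y": 0, "z": 0, "rx": 0, "ry": 0, "rz": 0},
  {"fingers": 55, "x": 0, "y": 0, "z": 0, "rx": 0, "ry": 0, "rz": 0},
  {"fingers": 55, "x": 0, "y": 0, "z": 0, "rx": 0, "ry": 0, "rz": 0},
  {"fingers": 55, "x": 0, "y": 0, "z": 0, "rx": 0, "ry": 0, "rz": 0},
])

```text
time: 21.0
eef_pos: [0.5561, -0.1613, 0.1604]
orientation: [[0.035, 0.999, 0.001], [0.999, -0.035, -0.0], [-0.0, 0.001, -1.0]]
contact_force: [-0.2, 0.1, 0.4]
width: 0.0549
finger_force: 0.0
```

```bash
python3 - <<'E'
from meas import *
go((.5550,-.1625,.075),-2.05)
c,z,K,T,k1=cam("scene"); P=cloud(z,K,T,k1); cv2.imwrite("pics/s2.png",cv2.resize(c[150:320,180:380,::-1],None,fx=3,fy=3))
for x in lids(c,P): print(x)
E
```

```text
t 21.0 tcp [ 0.5561 -0.1613  0.1604] joints [-24.   9.  98.   0.  73. -22.] yaw -2.01 w 0.0549 F [-0.21  0.06  0.44] ff 0.0
  shift mm [-1.3 -1.1 85.4] rv [0.0008 0.0001 0.0008]
(np.int32(150), [269.0, 218.0], [0.4825, -0.1591, 0.0702], [482.2, -158.3, 22.3], np.float64(0.0699))
(np.int32(160), [256.0, 231.0], [0.4814, -0.2179, 0.0704], [480.1, -217.2, 21.9], np.float64(0.0704))
(np.int32(161), [320.0, 232.0], [0.6325, -0.1103, 0.0701], [631.6, -109.4, 22.2], np.float64(0.07))
(np.int32(165), [308.0, 245.0], [0.6292, -0.1667, 0.0706], [627.8, -166.0, 22.2], np.float64(0.0705))
(np.int32(179), [295.0, 259.0], [0.6277, -0.2234, 0.0702], [627.1, -223.4, 22.0], np.float64(0.0699))
```

View pics/s2.png

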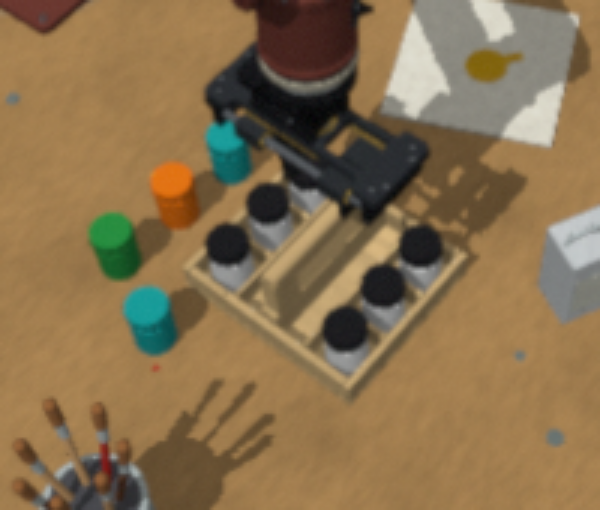

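All three pots are seated in the far row (crop (420,248), (383,287), (345,328)), and the gripper is over the handle. Next is the handle grasp.

Request:
servo_tool([
  {"fingers": 48, "x": -1, "y": -1, "z": 25, "rx": 0, "ry": 0, "rz": 0},
  {"fingers": 48, "x": -1, "y": -1, "z": 48, "rx": 0, "ry": 0, "rz": 0},
  {"fingers": 48, "x": -1, "y": -1, "z": 68, "rx": 0, "ry": 0, "rz": 0},
  {"fingers": 48, "x": -1, "y": -1, "z": 80, "rx": 0, "ry": 0, "rz": 0},
  {"fingers": 48, "x": -1, "y": -1, "z": 84, "rx": 0, "ry": 0, "rz": 0},
], grip_force=45)

```text
time: 21.55
eef_pos: [0.5534, -0.1619, 0.0743]
orientation: [[0.035, 0.999, -0.003], [0.999, -0.035, 0.001], [0.001, -0.003, -1.0]]
contact_force: [0.0, 0.3, 0.7]
width: 0.0482
finger_force: 0.0
```

Request:
servo_tool([
  {"fingers": 44, "x": 0, "y": 0, "z": 0, "rx": 0, "ry": 0, "rz": 0},
  {"fingers": 38, "x": 0, "y": 0, "z": 0, "rx": 0, "ry": 0, "rz": 0},
  {"fingers": 32, "x": 0, "y": 0, "z": 0, "rx": 0, "ry": 0, "rz": 0},
  {"fingers": 26, "x": 0, "y": 0, "z": 0, "rx": 0, "ry": 0, "rz": 0},
  {"fingers": 22, "x": 0, "y": 0, "z": 0, "rx": 0, "ry": 0, "rz": 0},
])

```text
time: 22.05
eef_pos: [0.5544, -0.1629, 0.0767]
orientation: [[0.036, 0.999, 0.001], [0.999, -0.036, -0.0], [-0.0, 0.001, -1.0]]
contact_force: [0.4, 0.0, 0.7]
width: 0.0258
finger_force: 0.0
```

Request:
servo_tool([
  {"fingers": 19, "x": 0, "y": 0, "z": 0, "rx": 0, "ry": 0, "rz": 0},
  {"fingers": 17, "x": 0, "y": 0, "z": 0, "rx": 0, "ry": 0, "rz": 0},
  {"fingers": 14, "x": 0, "y": 0, "z": 0, "rx": 0, "ry": 0, "rz": 0},
  {"fingers": 12, "x": 0, "y": 0, "z": 0, "rx": 0, "ry": 0, "rz": 0},
  {"fingers": 10, "x": 0, "y": 0, "z": 0, "rx": 0, "ry": 0, "rz": 0},
])

```text
time: 22.55
eef_pos: [0.5541, -0.1628, 0.0761]
orientation: [[0.036, 0.999, -0.0], [0.999, -0.036, -0.0], [-0.0, -0.0, -1.0]]
contact_force: [-0.4, 0.1, 1.6]
width: 0.0178
finger_force: 45.0
```

```bash
python3 - <<'E'
from meas import *
go((.5550,-.1625,.175),-2.05)
E
```

```text
t 22.55 tcp [ 0.5541 -0.1628  0.0761] joints [-24.  15. 102.  -0.  64. -22.] yaw -2.06 w 0.0178 F [-0.44  0.08  1.56] ff 45.000168392434716
  shift mm [  0.3   0.9 -98.9] rv [-0.      0.     -0.0002]
```

Gripped on the handle (17.8 mm). I'll lift slowly and smoothly.

Request:
servo_tool([
  {"fingers": 8, "x": 0, "y": 0, "z": -2, "rx": 0, "ry": 0, "rz": 0},
  {"fingers": 8, "x": 0, "y": 0, "z": -5, "rx": 0, "ry": 0, "rz": 0},
  {"fingers": 8, "x": 0, "y": 0, "z": -10, "rx": 0, "ry": 0, "rz": 0},
  {"fingers": 8, "x": 0, "y": 0, "z": -16, "rx": 0, "ry": 0, "rz": 0},
  {"fingers": 8, "x": 0, "y": 0, "z": -22, "rx": 0, "ry": 0, "rz": 0},
], grip_force=55)

```text
time: 23.05
eef_pos: [0.5539, -0.1627, 0.0983]
orientation: [[0.036, 0.999, -0.0], [0.999, -0.036, 0.0], [0.0, -0.0, -1.0]]
contact_force: [-0.3, -0.1, -8.8]
width: 0.0178
finger_force: 55.0
```

Request:
servo_tool([
  {"fingers": 8, "x": 0, "y": 0, "z": -7, "rx": 0, "ry": 0, "rz": 0},
  {"fingers": 8, "x": 0, "y": 0, "z": -14, "rx": 0, "ry": 0, "rz": 0},
  {"fingers": 8, "x": 0, "y": 0, "z": -21, "rx": 0, "ry": 0, "rz": 0},
  {"fingers": 8, "x": 0, "y": 0, "z": -28, "rx": 0, "ry": 0, "rz": 0},
  {"fingers": 8, "x": 0, "y": 0, "z": -35, "rx": 0, "ry": 0, "rz": 0},
])

```text
time: 23.55
eef_pos: [0.5541, -0.1627, 0.1337]
orientation: [[0.036, 0.999, 0.0], [0.999, -0.036, -0.0], [-0.0, 0.0, -1.0]]
contact_force: [-0.3, -0.4, -7.4]
width: 0.0178
finger_force: 55.0
```

Request:
servo_tool([
  {"fingers": 8, "x": 0, "y": 0, "z": -7, "rx": 0, "ry": 0, "rz": 0},
  {"fingers": 8, "x": 0, "y": 0, "z": -14, "rx": 0, "ry": 0, "rz": 0},
  {"fingers": 8, "x": 0, "y": 0, "z": -21, "rx": 0, "ry": 0, "rz": 0},
  {"fingers": 8, "x": 0, "y": 0, "z": -28, "rx": 0, "ry": 0, "rz": 0},
  {"fingers": 8, "x": 0, "y": 0, "z": -33, "rx": 0, "ry": 0, "rz": 0},
])

```text
time: 24.05
eef_pos: [0.5543, -0.1628, 0.1669]
orientation: [[0.036, 0.999, 0.001], [0.999, -0.036, -0.0], [-0.0, 0.001, -1.0]]
contact_force: [0.4, 0.1, -7.5]
width: 0.0174
finger_force: 55.0
```

Request:
servo_tool([
  {"fingers": 8, "x": 0, "y": 0, "z": -4, "rx": 0, "ry": 0, "rz": 0},
  {"fingers": 8, "x": 0, "y": 0, "z": -7, "rx": 0, "ry": 0, "rz": 0},
  {"fingers": 8, "x": 0, "y": 0, "z": -9, "rx": 0, "ry": 0, "rz": 0},
  {"fingers": 8, "x": 0, "y": 0, "z": -10, "rx": 0, "ry": 0, "rz": 0},
  {"fingers": 8, "x": 0, "y": 0, "z": -10, "rx": 0, "ry": 0, "rz": 0},
])

```text
time: 24.55
eef_pos: [0.5541, -0.1627, 0.176]
orientation: [[0.036, 0.999, -0.0], [0.999, -0.036, 0.0], [0.0, -0.0, -1.0]]
contact_force: [-0.0, -0.8, -8.0]
width: 0.0175
finger_force: 55.0
```

Request:
servo_tool([
  {"fingers": 8, "x": 0, "y": 0, "z": 0, "rx": 0, "ry": 0, "rz": 0},
  {"fingers": 8, "x": 0, "y": 0, "z": 0, "rx": 0, "ry": 0, "rz": 0},
  {"fingers": 8, "x": 0, "y": 0, "z": 0, "rx": 0, "ry": 0, "rz": 0},
  {"fingers": 8, "x": 0, "y": 0, "z": 0, "rx": 0, "ry": 0, "rz": 0},
  {"fingers": 8, "x": 0, "y": 0, "z": 0, "rx": 0, "ry": 0, "rz": 0},
])

```text
time: 25.05
eef_pos: [0.5541, -0.1627, 0.176]
orientation: [[0.036, 0.999, -0.0], [0.999, -0.036, 0.0], [0.0, -0.0, -1.0]]
contact_force: [-0.4, 0.1, -8.6]
width: 0.0174
finger_force: 55.0
```

Request:
servo_tool([
  {"fingers": 8, "x": 0, "y": 0, "z": 0, "rx": 0, "ry": 0, "rz": 0},
  {"fingers": 8, "x": 0, "y": 0, "z": 0, "rx": 0, "ry": 0, "rz": 0},
  {"fingers": 8, "x": 0, "y": 0, "z": 0, "rx": 0, "ry": 0, "rz": 0},
  {"fingers": 8, "x": 0, "y": 0, "z": 0, "rx": 0, "ry": 0, "rz": 0},
  {"fingers": 8, "x": 0, "y": 0, "z": 0, "rx": 0, "ry": 0, "rz": 0},
])

```text
time: 25.55
eef_pos: [0.5541, -0.1627, 0.1761]
orientation: [[0.036, 0.999, 0.0], [0.999, -0.036, -0.0], [-0.0, 0.0, -1.0]]
contact_force: [-0.7, 0.5, -8.2]
width: 0.0173
finger_force: 55.0
```

```bash
python3 - <<'E'
from meas import *
go((.5550,-.1625,.175),-2.05)
c,z,K,T,k1=cam("scene"); P=cloud(z,K,T,k1); cv2.imwrite("pics/s3.png",cv2.resize(c[130:300,180:380,::-1],None,fx=3,fy=3))
hsv=cv2.cvtColor(c,cv2.COLOR_RGB2HSV)
m=((hsv[...,2]<75)&(P[...,2]>.15)&(P[...,2]<.19)&(np.hypot(P[...,0]-.555,P[...,1]+.16)<.13)).astype(np.uint8)
n,l,s,ce=cv2.connectedComponentsWithStats(m)
for i in range(1,n):
    if s[i,4]>60: print(s[i,4],ce[i].round(),np.median(P[l==i],0).round(4))
E
```

```text
t 25.55 tcp [ 0.5541 -0.1627  0.1761] joints [-24.   8.  98.  -0.  74. -22.] yaw -2.06 w 0.0173 F [-0.67  0.54 -8.19] ff 54.999985015019774
  shift mm [0.3 0.9 1.1] rv [ 0.0001  0.     -0.0002]
95 [265. 200.] [ 0.4847 -0.167   0.1698]
184 [252. 212.] [ 0.4825 -0.2187  0.1701]
183 [320. 213.] [ 0.6336 -0.1123  0.1699]
190 [307. 227.] [ 0.6296 -0.1685  0.1701]
210 [294. 241.] [ 0.6282 -0.2238  0.1702]
```

View pics/s3.png

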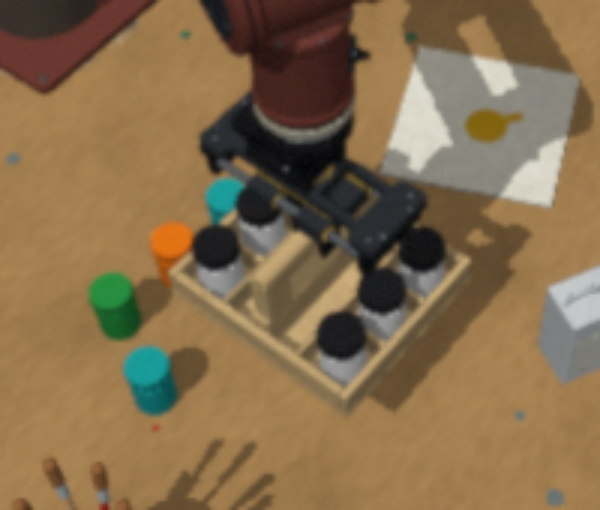

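The tote hangs 10 cm up. The five visible lids are all at 0.170 m, so it is level, and the arm is steady. Handing in.

```bash
python3 -c "
from workcell import robot
print(robot.sign_off())"
```

```text
the job is handed in; nothing more can be done
None
```

I placed the three pots in the empty row and handed the job in with the tote gripped mid-handle, about 10 cm up, level and steady (25.6 s of 72 s). The last picture shows five of the six pots upright in place; the gripper hid the sixth, and the judge gave no verdict.

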